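Weigh the full tin of baking weights

ROBOT

A 7-joint arm with a two-finger parallel gripper is mounted at the origin on the work surface. World frame = base frame: x ahead of the robot, y to its left, z up, the work surface at z = 0. Lengths are in m, angles in rad, forces in N, time in s.
With the tool pointing down it reaches from about 0.35 to 0.9 m from the base axis. Payload 7.2 kg.
Tool frame: the origin (TCP) lies at the very end of the fingers, on their centre line; the grasp point (between the pads) lies 19 mm behind it; x points along the fingers, z is the direction in which the jaws open and shut, and the axes are right-handed (so a half turn about x gives the same grasp; the last joint's range is limited). The gripper opens to 88 mm and grips with 3 to 60 N. Pads are 20 mm wide; open, the fingers measure 115 mm over their backs; the gripper's body (75 mm by 178 mm) begins 61 mm behind the grasp point.
Start: joints at [-1.178, 0.411, -0.013, 1.596, 0.006, 1.134, -0.082], TCP at [0.278, 0.56, 0.223] pointing down, gripper open.
Joint ranges: [-2.95, 2.95], [-0.29, 1.99], [-1.47, 1.44], [0.14, 2.54], [-1.03, 4.17], [0.13, 1.85], [-2.86, 2.86]. Speed limits (rad/s): [2.39, 2.39, 3.01, 3.01, 3.14, 3.14, 3.14].

INTERFACE

Orientations are given as [roll, pitch, yaw] about the fixed x, y, z axes, in that order (R = Rz(yaw) Ry(pitch) Rx(roll)).
In Python, from rig import get_obs, grab_frame, get_calibration, sign_off gives the robot as it stands.
- The arm moves only by the shell command python3 -m handwheel 'ROWS' [FORCE]. ROWS is JSON, a list that holds one entry, the list of rows, each a list of 5 numbers: the closure in counts, from 0 (fully open) to 255 (shut), then the shift along the world's x, y, z in m, then the turn about the world's z in degrees. In form: [[[fingers, tx, ty, tz, roll], ...]]. A call has 1 to 10 rows; each row is the pose to reach, as a shift and turn from the pose commanded when the call began; what a row does not reach only later rows make up. A row lasts 1/12 s, in which the tool goes at most 41.7 mm and 7.16 degrees, less where a joint would pass 70% of its speed; a pose out of reach is approached as far as the arm can. A call with a gripper value outside its range is refused whole. The fingers move at their own pace and stop on an object; FORCE is the grip in N (left out, the last holds). Time passes only in rows, so rows that repeat a pose let the fingers close. It gives the time, the measured TCP pose, the force and the opening at its end, in the units of the state.
- get_obs(): the state, without advancing time (a new reading comes with each control period).
- grab_frame(name): name is "scene" or "side" or "wrist"; returns the picture (420x560x3 uint8, red, green, blue); there is no depth.
- get_calibration(name): a dict with "fx", "fy", "cx", "cy" (pixels), "R" (3x3) and "t" (3): a world point X has camera coordinates R X + t; the wrist camera has in their place "tool_from_camera" (4x4, takes a point from camera to tool coordinates, whose origin is the TCP and whose axes are the tool frame's). Camera axes: x right, y down, z forward; pixel columns grow to the right and rows downward; lengths in m; the calibration is good to about 2 mm. A picture is of the moment at which its call begins: read the wrist's pose just before it. get_calibration takes no time and is no camera call.
- sign_off(): hands the job in, once; it reports no verdict.
The state is a dict: "time_s": time; "joints": joint angles; "dq": joint speeds; "joint_efforts": joint torques, N m; "tool_pos": TCP position; "tcp_rot": TCP orientation; "force": force on the tool from outside, world axes, zero at the start; "ft_torque": the same for the moment, N m; "grip_width": opening from 0.0 (shut) to 1.0 (fully open).
Only numpy, scipy, OpenCV 4.12 (cv2) and the standard library are available. Lean on these libraries where they do the work, as an engineer would, in place of code of your own. Each camera call takes 0.05 s, during which the arm holds its last target. There are 200 camera calls.

TASK

Of the two identical tall lidded tins on the counter, one is full of baking weights and the other all but empty: feel by lifting which is the heavier. Set the heavier one down gently, upright, in the middle of the kitchen scale's pan, and leave the lighter one standing upright where it was.

Things in the scene. Friction and masses are not known exactly. Their poses are not given: they have to be found in the camera images.
- tin_1_mid (a point): centre (half-way up, z up) of one of two identical closed steel tins: round, 58 mm in diameter (60 mm round the lid, the top 18 mm), 90 mm tall, upright on the counter; hold it round its body from above, the lid stays on. One tin (either) is full and weighs 0.5 to 0.7 kg in all, the other, all but empty, about 0.2 kg; only lifting tells which.
- tin_2_mid (a point): centre (half-way up, z up) of the other of the two identical closed steel tins: same size (58 mm in diameter, 60 mm round the lid, 90 mm tall) and look, upright on the counter; it is the full one (0.5 to 0.7 kg) or the all but empty one (about 0.2 kg).
- scale_pan (a point): centre of the top face of the kitchen scale's round steel pan: 136 mm in diameter, flat, its top 45 mm above the counter, z up. The pan sits on a flat white scale body with a dark blank display; the scale stands fast and its pan does not sink.
There are look-alikes about, which are no part of the job. There is more than one size of the part that bears scale_pan; the job needs the smaller. Leave any brown look-alike of the part that bears tin_2_mid alone.

How it is judged:
At the end, for the whole second after the job is handed in: The heavier tin stands upright (within 8 degrees), at rest, on the scale's pan, which bears its weight (over 3.4 N), its axis within 30 mm of the pan's centre; the lighter tin stands upright (within 8 degrees), at rest, within 40 mm of where it was at the start (((horizontal distance between tin_1_mid and scale_pan below 0.03 m and z of tin_1_mid in the frame of scale_pan between 0.04 and 0.05 m and angle between each of tin_1_mid, tin_2_mid's own z axis and vertical below 0.15 rad and contact force between tin_1 and scale above 3.4 N and linear speed of each of tin_1, tin_2 below 0.02 m/s and distance of tin_2_mid from where it was at the start of the episode below 0.04 m) or (horizontal distance between tin_2_mid and scale_pan below 0.03 m and z of tin_2_mid in the frame of scale_pan between 0.04 and 0.05 m and angle between each of tin_2_mid, tin_1_mid's own z axis and vertical below 0.15 rad and contact force between tin_2 and scale above 3.4 N and linear speed of each of tin_2, tin_1 below 0.02 m/s and distance of tin_1_mid from where it was at the start of the episode below 0.04 m))); the robot touches nothing.
It fails at once if a tin is dropped or slammed onto the scale (over 80 N) (contact force between any of tin_1, tin_2 and scale above 80 N).
It also fails if it takes over 58 s, if anything falls off the work surface, if the arm or the gripper's body presses on something with over 40 N, if the wrist force passes 120 N, or if a joint passes its speed limit or range.

## Working session

There is one attempt and no reset: what is moved stays moved. The work goes in short steps, Python scripts to look and compute and a shell command to move; the robot and the scene stay as the last step left them, time stands still between calls to the robot, and variables do not carry over. Pictures are saved under pics/ and viewed, about 8 in all and at most 12, crops included, and the job is handed in when it is done.

```bash
mkdir -p pics; python3 - <<'E'
from rig import *
import cv2,numpy as np
a=grab_frame("scene");b=grab_frame("side")
cv2.imwrite("pics/a.png",a[:,:,::-1]);cv2.imwrite("pics/b.png",b[:,:,::-1])
o=get_obs();print(o)
for n in("scene","side"):print(get_calibration(n))
E
```

```text
{'time_s': 0.1, 'joints': array([-1.17822382,  0.4117908 , -0.01271419,  1.59693396,  0.00557351,
        1.13428684, -0.08219204]), 'dq': array([-6.17280090e-06, -2.35099535e-03,  1.36254928e-03, -1.77054494e-03,
        1.46035446e-03, -6.33973209e-04,  5.34330238e-04]), 'joint_efforts': array([ 2.35133339e-03, -5.89101112e+01,  6.43411260e-01, -2.91706163e+01,
       -5.38293121e-02,  1.45498419e-02,  6.26379597e-05]), 'tool_pos': array([0.27772954, 0.55941312, 0.22192209]), 'tcp_rot': array([-3.08911901,  1.56941249, -1.97907239]), 'force': array([0.30217919, 0.36565496, 0.67273904]), 'ft_torque': array([-0.01140088, -0.02881869, -0.04790643]), 'grip_width': 0.9987838358670812}
{'fx': 426.4207056795565, 'fy': 426.4207056795565, 'cx': 270.1525208340871, 'cy': 206.18098993026607, 'R': array([[ 0.14743152,  0.98907075, -0.00173023],
       [ 0.81973601, -0.12316886, -0.55934095],
       [-0.55344089,  0.08104616, -0.82893589]]), 't': array([-0.05864113, -0.31051594,  1.39068944])}
{'fx': 524.3460197474532, 'fy': 524.3460197474532, 'cx': 285.78757224325716, 'cy': 223.18414836174193, 'R': array([[ 0.99953422, -0.02957013,  0.00754715],
       [-0.0113458 , -0.58963331, -0.80759137],
       [ 0.02833063,  0.80712958, -0.58969417]]), 't': array([-0.40184688,  0.04263085,  1.24351847])}
```

View pics/a.png

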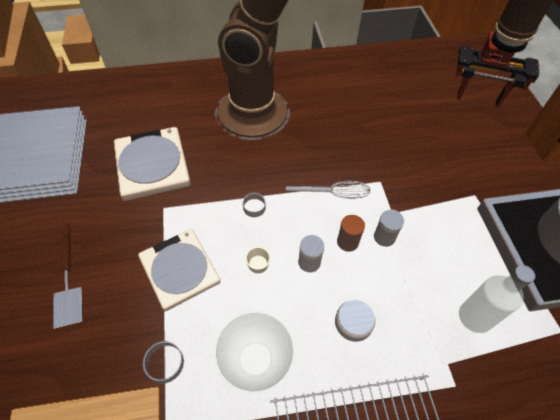

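View pics/b.png

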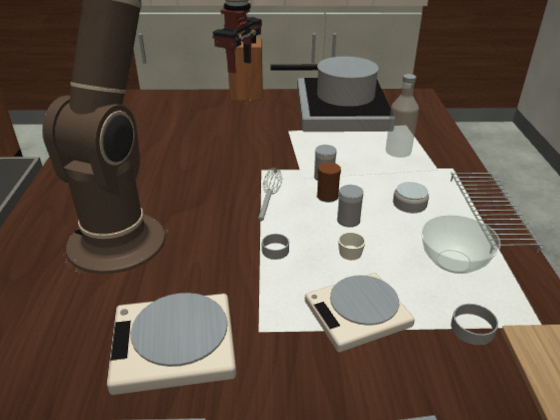

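Scene: grey tins near (311,253) and (389,228), a brown look-alike at (351,232), and scales at (150,160) and (180,268). Side: tins at (350,205) and (325,163), scales at (180,328) and (365,300). Next I'll enlarge these areas.

```bash
python3 - <<'E'
import cv2,numpy as np
a=cv2.imread("pics/a.png");b=cv2.imread("pics/b.png")
r=lambda i,x,y,w,h,s:cv2.resize(i[y:y+h,x:x+w],None,fx=s,fy=s,interpolation=cv2.INTER_CUBIC)
# tins: scene x290-420,y200-280 ; side x300-400,y140-230 ; pans
A=r(a,285,200,130,75,3); B=r(b,295,140,130,95,3)
C=r(a,110,120,130,190,3); D=r(b,100,270,320,115,2.5)[:, :]
im=np.zeros((570,780,3),np.uint8); im[:225,:390]=A; im[228:228+285,:390]=B; im[:570,390:]=C
cv2.imwrite("pics/c.png",im);cv2.imwrite("pics/d.png",D)
E
```

```text
(no output)
```

View pics/c.png

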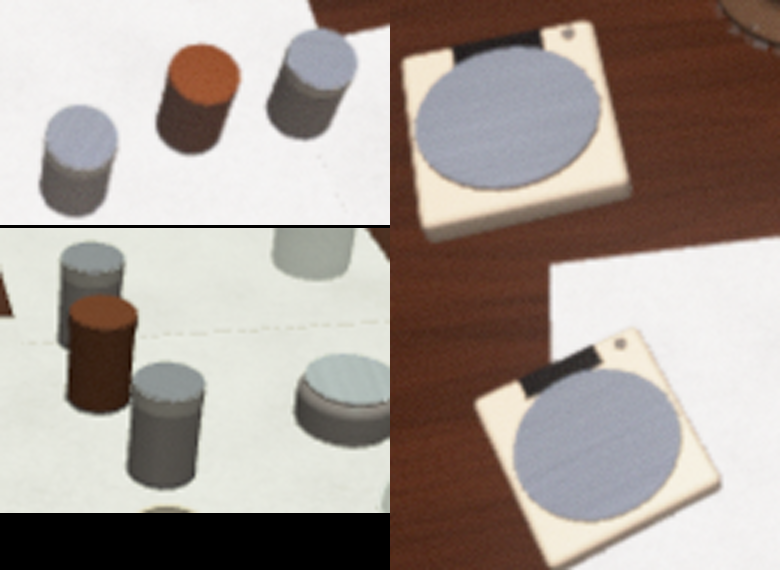

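View pics/d.png

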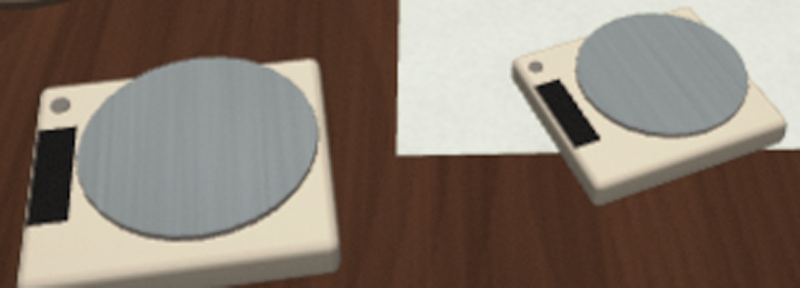

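```bash
cat > h.py <<'E'
from rig import *
import numpy as np
def tri(views):
    A=[];b=[]
    for c,(u,v) in views:
        for f,p,q,i in((c['fx'],u,c['cx'],0),(c['fy'],v,c['cy'],1)):
            k=(p-q)/f
            A.append(c['R'][i]-k*c['R'][2]); b.append(k*c['t'][2]-c['t'][i])
    X,_,_,_=np.linalg.lstsq(np.array(A),np.array(b),rcond=None)
    return X,np.round(np.array(A)@X-b,4)
def proj(c,X):
    p=c['R']@X+c['t'];return c['fx']*p[0]/p[2]+c['cx'],c['fy']*p[1]/p[2]+c['cy']
E
python3 - <<'E'
from h import *
s,d=get_calibration("scene"),get_calibration("side")
for n,a,b in[("A",(312,246),(351,191.7)),("B",(391.7,220),(325.7,150)),("brown",(352.7,224.7),(329.3,168)),("big",(149,159),(178.8,328.8)),("small",(179,268),(364.8,299.6))]:
    X,r=tri([(s,a),(d,b)]);print(n,X.round(4),r)
    print([np.round(abs(proj(s,X+[0,.05,0])[0]-proj(s,X-[0,.05,0])[0]),1),np.round(abs(proj(d,X+[.05,0,0])[0]-proj(d,X-[.05,0,0])[0]),1)])
c=get_calibration("wrist");print(c)
E
```

```text
A [0.5623 0.0767 0.0831] [ 0.0002 -0.0004  0.0004  0.0003]
[np.float64(41.1), np.float64(41.0)]
B [0.5201 0.2865 0.0844] [ 0.0002 -0.0008  0.0006  0.0006]
[np.float64(39.0), np.float64(36.3)]
brown [0.5201 0.187  0.0856] [ 0.0002 -0.0005  0.0004  0.0004]
[np.float64(39.6), np.float64(38.5)]
big [ 0.1953 -0.3204  0.0432] [ 0.     -0.0001  0.0001  0.    ]
[np.float64(35.4), np.float64(54.6)]
small [ 0.5508 -0.2464  0.0378] [-0.0001  0.0002 -0.0002 -0.0001]
[np.float64(41.5), np.float64(50.3)]
{'fx': 371.6471457432398, 'fy': 371.6471457432398, 'cx': 277.56627175217164, 'cy': 207.61038282067088, 'tool_from_camera': array([[-8.32969841e-05, -2.40517761e-01,  9.70644734e-01,
        -1.62633149e-01],
       [-4.58168315e-04, -9.70644626e-01, -2.40517774e-01,
         6.55456508e-02],
       [ 9.99999892e-01, -4.64753068e-04, -2.93458474e-05,
        -5.34774594e-05],
       [ 0.00000000e+00,  0.00000000e+00,  0.00000000e+00,
         1.00000000e+00]])}
```

```bash
cat >> h.py <<'E'
from scipy.spatial.transform import Rotation as Rn
def tool():
    o=get_obs();return o,Rn.from_euler('xyz',o['tcp_rot']).as_matrix()
E
python3 - <<'E'
from h import *
o,R=tool();print(R.round(3))
E
python3 -m handwheel '[[[0,0.03,-0.03,0.0,7],[0,0.06,-0.06,0,14],[0,0.09,-0.09,0,21],[0,0.12,-0.12,0,21],[0,0.15,-0.15,0,21],[0,0.18,-0.18,0,21],[0,0.21,-0.21,0,21],[0,0.22,-0.24,0,21],[0,0.22,-0.25,0,21],[0,0.22,-0.25,0,21]]]'
python3 - <<'E'
from h import *
o,R=tool();print(R.round(3),o['tool_pos'],o['time_s'])
E
```

```text
[[-0.001 -0.896  0.445]
 [-0.001  0.445  0.896]
 [-1.    -0.    -0.001]]
time_s: 0.93
tool_pos: [0.4994, 0.3054, 0.2223]
tcp_rot: [3.101, 1.569, -1.712]
force: [-0.7, 0.0, 0.7]
grip_width: 0.999
[[-0.    -0.995  0.101]
 [-0.002  0.101  0.995]
 [-1.     0.    -0.002]] [0.49939345 0.30538917 0.22232425] 0.9333
```

```bash
cat >> h.py <<'E'
import cv2
def wcal(o,R):
    c=dict(get_calibration("wrist"));T=c['tool_from_camera']
    Rw=R@T[:3,:3];tw=R@T[:3,3]+o['tool_pos']
    c['R']=Rw.T;c['t']=-Rw.T@tw;return c
def snap(n):
    import pickle
    o,R=tool();f=grab_frame("wrist");cv2.imwrite(f"pics/{n}.png",f[:,:,::-1]);pickle.dump(wcal(o,R),open(f"pics/{n}.pkl","wb"))
E
python3 -c "from h import *;snap('w1')"
python3 -m handwheel '[[[0,0,0,0,-7],[0,0,0,0,-14],[0,0,0,0,-21],[0,0,0,0,-28],[0,0,0,0,-35],[0,0,0,0,-42],[0,0,0,0,-49],[0,0,0,0,-56],[0,0,0,0,-63],[0,0,0,0,-63]]]' >/dev/null
python3 -m handwheel '[[[0,0,0,0,-7],[0,0,0,0,-14],[0,0,0,0,-21],[0,0,0,0,-21]]]'
python3 - <<'E'
from h import *
snap('w2');o,R=tool();print(R.round(3))
a,b=cv2.imread("pics/w1.png"),cv2.imread("pics/w2.png")
cv2.imwrite("pics/w12.png",cv2.resize(np.vstack([a,b]),None,fx=.714,fy=.714))
s=get_calibration("side")
import pickle
for n in("w1","w2"):
    c=pickle.load(open(f"pics/{n}.pkl","rb"));print([np.round(proj(c,np.array(p)),1) for p in([.5623,.0767,.09],[.5201,.2865,.09])])
E
```

```text
time_s: 2.15
tool_pos: [0.4969, 0.3115, 0.2224]
tcp_rot: [2.716, 1.57, 2.728]
force: [0.2, 0.1, 0.4]
grip_width: 1.002
[[-0.    -0.018  1.   ]
 [ 0.     1.     0.018]
 [-1.     0.    -0.   ]]
[array([ 23.3, 294.8]), array([257.6, 225.2])]
[array([343. , 436.6]), array([305.6, 228.1])]
```

View pics/w12.png

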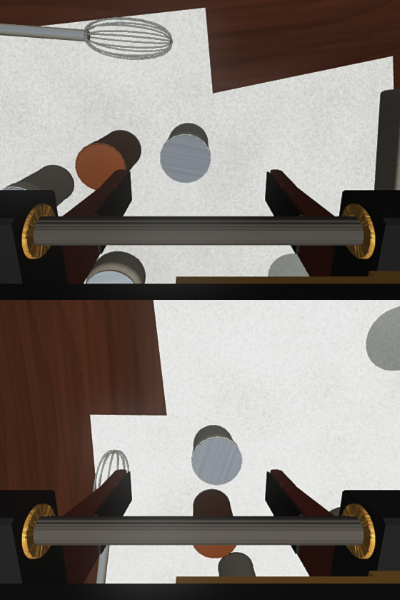

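The wrist pictures show tin B's lid at about (260,221) in w1 and (303,224) in w2, close to the predicted pixels. The brown tin is clear of the finger line in w2.

```bash
python3 - <<'E'
from h import *
import pickle
c1,c2=[pickle.load(open(f"pics/{n}.pkl","rb")) for n in("w1","w2")]
print(tri([(c1,(259.8,221.3)),(c2,(303.2,224))]))
s,d=get_calibration("scene"),get_calibration("side")
print(tri([(c1,(259.8,221.3)),(c2,(303.2,224)),(s,(391.7,220)),(d,(325.7,150))]))
print(get_obs()['tool_pos'])
E
```

```text
(array([0.51846648, 0.28827553, 0.08442642]), array([ 0.0001, -0.0001,  0.0001,  0.0001]))
(array([0.51925572, 0.28776322, 0.08313737]), array([-0.0003,  0.0004,  0.0008,  0.0002,  0.0009, -0.0011, -0.0004,
        0.0011]))
[0.49699754 0.31133057 0.22244091]
```

```bash
python3 -m handwheel '[[[0,0.022,-0.023,0,0],[0,0.022,-0.023,-0.03,0],[0,0.022,-0.023,-0.06,0],[0,0.022,-0.023,-0.09,0],[0,0.022,-0.023,-0.12,0],[0,0.022,-0.023,-0.145,0],[0,0.022,-0.023,-0.165,0],[0,0.022,-0.023,-0.18,0],[0,0.022,-0.023,-0.194,0],[0,0.022,-0.023,-0.194,0]]]' 15
python3 -m handwheel '[[[0,0,0,0,0],[0,0,0,0,0]]]'; python3 -c "
from h import *;o,R=tool();print(o['tool_pos'],o['force'],o['time_s'])"
```

```text
time_s: 3.03
tool_pos: [0.5177, 0.2868, 0.0258]
tcp_rot: [-2.725, 1.566, -2.707]
force: [-1.0, -0.0, 0.6]
grip_width: 1.003
time_s: 3.2
tool_pos: [0.5202, 0.2874, 0.0294]
tcp_rot: [0.888, 1.57, 0.902]
force: [0.0, -0.2, 0.5]
grip_width: 1.001
[0.52021768 0.28741537 0.0293736 ] [ 0.02415937 -0.17441459  0.45673083] 3.2
```

```bash
python3 -m handwheel '[[[60,0,0,0,0],[80,0,0,0,0],[100,0,0,0,0],[130,0,0,0,0],[160,0,0,0,0],[160,0,0,0,0],[160,0,0,0,0],[160,0,0,0,0],[160,0,0,0,0],[160,0,0,0,0]]]' 35
python3 -m handwheel '[[[160,0,0,0.005,0],[160,0,0,0.01,0],[160,0,0,0.02,0],[160,0,0,0.03,0],[160,0,0,0.03,0],[160,0,0,0.03,0],[160,0,0,0.03,0],[160,0,0,0.03,0]]]'
```

```text
time_s: 4.03
tool_pos: [0.5199, 0.2869, 0.029]
tcp_rot: [1.368, 1.571, 1.379]
force: [-2.2, -0.4, 5.8]
grip_width: 0.67
time_s: 4.7
tool_pos: [0.5196, 0.2867, 0.0584]
tcp_rot: [-2.636, 1.57, -2.625]
force: [0.1, -0.3, -1.4]
grip_width: 0.671
```

```bash
python3 -m handwheel '[[[160,0,0,0,0],[160,0,0,0,0],[160,0,0,0,0],[160,0,0,0,0]]]'
```

```text
time_s: 5.03
tool_pos: [0.5199, 0.2868, 0.0585]
tcp_rot: [-2.368, 1.57, -2.358]
force: [-0.3, 0.3, -0.7]
grip_width: 0.667
```

B's lift reads only about 1.5–2 N, so it looks like the light tin. I'll set it back and check by lifting A.

```bash
python3 -m handwheel '[[[160,0,0,-0.008,0],[160,0,0,-0.016,0],[160,0,0,-0.022,0],[160,0,0,-0.026,0],[160,0,0,-0.028,0],[160,0,0,-0.0295,0],[160,0,0,-0.0295,0],[160,0,0,-0.0295,0],[160,0,0,-0.0295,0]]]'
python3 -m handwheel '[[[100,0,0,0,0],[70,0,0,0,0],[40,0,0,0,0],[0,0,0,0,0],[0,0,0,0,0],[0,0,0,0,0],[0,0,0,0,0]]]'
python3 -m handwheel '[[[0,0,0,0.02,0],[0,0,0,0.05,0],[0,0,0,0.08,0],[0,0,0,0.11,0],[0,0,0,0.15,0],[0,0.01,-0.04,0.17,0],[0,0.02,-0.08,0.17,0],[0,0.03,-0.12,0.17,0],[0,0.035,-0.16,0.17,0],[0,0.04,-0.18,0.17,0]]]'
python3 -m handwheel '[[[0,0,0,0,0],[0,0,0,0,0],[0,0,0,0,0]]]'
python3 - <<'E'
from h import *
snap('w3');o,R=tool();print(o['tool_pos'],R.round(3))
cv2.imwrite("pics/s3.png",cv2.hconcat([cv2.resize(cv2.imread("pics/w3.png"),None,fx=.7,fy=.7),cv2.resize(grab_frame("side")[100:310,260:540,::-1].copy(),(392,294))]))
E
```

```text
time_s: 5.78
tool_pos: [0.5201, 0.2869, 0.0292]
tcp_rot: [0.38, 1.57, 0.391]
force: [0.7, -0.7, -1.9]
grip_width: 0.667
time_s: 6.37
tool_pos: [0.52, 0.2869, 0.0292]
tcp_rot: [0.609, 1.571, 0.62]
force: [-0.2, -0.1, -0.0]
grip_width: 0.996
time_s: 7.2
tool_pos: [0.5603, 0.1009, 0.1998]
tcp_rot: [-0.989, 1.569, -0.984]
force: [0.6, -0.9, -0.1]
grip_width: 1.0
time_s: 7.45
tool_pos: [0.5597, 0.1079, 0.1991]
tcp_rot: [1.835, 1.57, 1.846]
force: [-0.4, 0.9, -0.7]
grip_width: 1.002
[0.55961985 0.10849305 0.19899174] [[-0.    -0.012  1.   ]
 [ 0.001  1.     0.012]
 [-1.     0.001 -0.   ]]
```

View pics/s3.png

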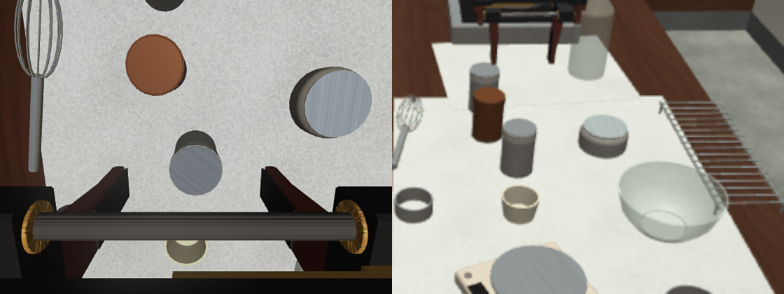

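Tin B stands upright at its place, and tin A's lid is at about (279,242) in w3.

```bash
python3 - <<'E'
from h import *
import pickle
c=pickle.load(open("pics/w3.pkl","rb"))
s,d=get_calibration("scene"),get_calibration("side")
print(tri([(c,(279.3,242)),(s,(312,246)),(d,(351,191.7))]),tri([(c,(279.3,242)),(d,(351,191.7))]),tri([(c,(279.3,242)),(s,(312,246))]))
E
```

```text
(array([0.56189163, 0.07650512, 0.08314525]), array([ 0.0008, -0.0002, -0.0001, -0.0008, -0.0001,  0.0004])) (array([0.56150004, 0.07643105, 0.08366669]), array([ 0.0004,  0.0001, -0.0004, -0.    ])) (array([0.56153987, 0.07628149, 0.0816843 ]), array([ 0.0004, -0.0004, -0.0005, -0.0004]))
```

```bash
python3 -m handwheel '[[[0,0.002,-0.032,0,0],[0,0.002,-0.032,-0.03,0],[0,0.002,-0.032,-0.06,0],[0,0.002,-0.032,-0.09,0],[0,0.002,-0.032,-0.115,0],[0,0.002,-0.032,-0.135,0],[0,0.002,-0.032,-0.15,0],[0,0.002,-0.032,-0.162,0],[0,0.002,-0.032,-0.17,0],[0,0.002,-0.032,-0.17,0]]]'
python3 -m handwheel '[[[60,0,0,0,0],[80,0,0,0,0],[100,0,0,0,0],[130,0,0,0,0],[160,0,0,0,0],[160,0,0,0,0],[160,0,0,0,0],[160,0,0,0,0],[160,0,0,0,0],[160,0,0,0,0]]]' 35
python3 -m handwheel '[[[160,0,0,0.005,0],[160,0,0,0.01,0],[160,0,0,0.02,0],[160,0,0,0.03,0],[160,0,0,0.03,0],[160,0,0,0.03,0],[160,0,0,0.03,0],[160,0,0,0.03,0]]]'
python3 -m handwheel '[[[160,0,0,0,0],[160,0,0,0,0],[160,0,0,0,0],[160,0,0,0,0]]]'
```

```text
time_s: 8.38
tool_pos: [0.561, 0.0756, 0.0277]
tcp_rot: [-2.996, 1.569, -2.984]
force: [0.3, -0.2, 1.2]
grip_width: 1.005
time_s: 9.22
tool_pos: [0.5621, 0.0749, 0.0298]
tcp_rot: [0.694, 1.57, 0.704]
force: [-2.1, -0.6, 5.0]
grip_width: 0.664
time_s: 9.88
tool_pos: [0.5616, 0.0748, 0.0589]
tcp_rot: [-3.042, 1.57, -3.031]
force: [-0.8, -0.5, -5.6]
grip_width: 0.664
time_s: 10.22
tool_pos: [0.5618, 0.0748, 0.059]
tcp_rot: [-2.789, 1.57, -2.778]
force: [-0.0, -0.0, -5.4]
grip_width: 0.667
```

A weighs about 0.6 kg, so it is the heavy one. I'll carry it over the small scale.

```bash
python3 -m handwheel '[[[160,0,0,0.02,0],[160,0,0,0.045,0],[160,0,-0.015,0.07,0],[160,0,-0.04,0.075,0],[160,0,-0.07,0.075,0],[160,0,-0.1,0.075,0],[160,0,-0.13,0.075,0],[160,-0.005,-0.16,0.075,0],[160,-0.011,-0.19,0.075,0],[160,-0.011,-0.22,0.075,0]]]'
python3 -m handwheel '[[[160,0,-0.03,0,0],[160,0,-0.055,0,0],[160,0,-0.075,0,0],[160,0,-0.09,0,0],[160,0,-0.1,0,0],[160,0,-0.102,0,0],[160,0,-0.102,0,0],[160,0,-0.102,0,0],[160,0,-0.102,0,0]]]'
python3 - <<'E'
from h import *
snap('w4')
s=grab_frame("side")[:,:,::-1][180:390,240:520];c=grab_frame("scene")[:,:,::-1][190:340,80:280]
cv2.imwrite("pics/s4.png",cv2.hconcat([cv2.resize(s,(400,300)),cv2.resize(c,(400,300))]))
print(get_obs()['tool_pos'],get_obs()['force'])
E
```

```text
time_s: 11.05
tool_pos: [0.5495, -0.1467, 0.134]
tcp_rot: [2.874, 1.57, 2.884]
force: [1.5, 0.2, -5.2]
grip_width: 0.666
time_s: 11.8
tool_pos: [0.5512, -0.2455, 0.134]
tcp_rot: [1.733, 1.57, 1.746]
force: [-0.9, -0.4, -4.2]
grip_width: 0.665
[ 0.55119404 -0.24604803  0.1341711 ] [-0.3633906  -0.00858655 -5.69571585]
```

View pics/s4.png

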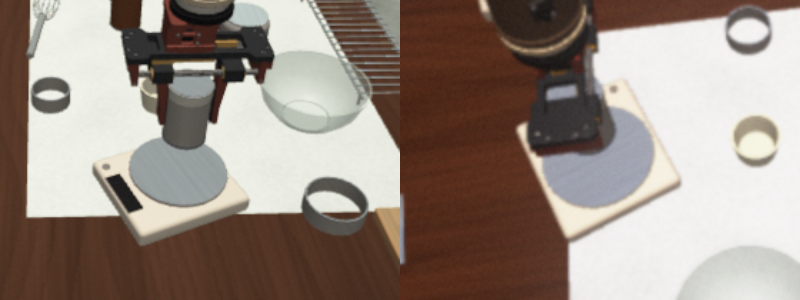

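The tin hangs upright over the small pan. Now I'll lower it, slowly at the end.

```bash
python3 -m handwheel '[[[160,0,0,-0.015,0],[160,0,0,-0.03,0],[160,0,0,-0.042,0],[160,0,0,-0.048,0],[160,0,0,-0.051,0],[160,0,0,-0.053,0],[160,0,0,-0.055,0],[160,0,0,-0.056,0],[160,0,0,-0.056,0],[160,0,0,-0.056,0]]]'
python3 -m handwheel '[[[160,0,0,-0.001,0],[160,0,0,-0.002,0],[160,0,0,-0.002,0],[160,0,0,-0.002,0],[160,0,0,-0.002,0]]]'
```

```text
time_s: 12.78
tool_pos: [0.5512, -0.2473, 0.0785]
tcp_rot: [-0.223, 1.57, -0.212]
force: [0.1, -0.8, -4.6]
grip_width: 0.668
time_s: 13.2
tool_pos: [0.5509, -0.2472, 0.0762]
tcp_rot: [-3.083, 1.571, -3.072]
force: [0.1, 0.2, -5.1]
grip_width: 0.665
```

```bash
python3 -m handwheel '[[[160,0,0,-0.0005,0],[160,0,0,-0.001,0],[160,0,0,-0.0015,0],[160,0,0,-0.0015,0],[160,0,0,-0.0015,0]]]'
```

```text
time_s: 13.62
tool_pos: [0.551, -0.2472, 0.0749]
tcp_rot: [0.201, 1.571, 0.211]
force: [-1.5, 0.4, -1.5]
grip_width: 0.669
```

Force drops from 5 N to 1.5 N, so it is touching the pan. I'll lower another 0.3 mm, release and lift clear.

```bash
python3 -m handwheel '[[[160,0,0,-0.0003,0],[160,0,0,-0.0003,0],[110,0,0,-0.0003,0],[80,0,0,-0.0003,0],[50,0,0,-0.0003,0],[20,0,0,-0.0003,0],[0,0,0,-0.0003,0],[0,0,0,-0.0003,0],[0,0,0,-0.0003,0],[0,0,0,-0.0003,0]]]'
python3 -m handwheel '[[[0,0,0,0.02,0],[0,0,0,0.05,0],[0,0,0,0.08,0],[0,0,0,0.12,0],[0,0,0,0.15,0],[0,-0.03,-0.03,0.15,0],[0,-0.06,-0.06,0.15,0],[0,-0.1,-0.08,0.15,0],[0,-0.13,-0.1,0.15,0],[0,-0.13,-0.1,0.15,0]]]'
python3 -m handwheel '[[[0,0,0,0,0],[0,0,0,0,0],[0,0,0,0,0]]]'
python3 - <<'E'
from h import *
snap('w5')
s=grab_frame("side")[:,:,::-1][120:360,240:500];c=grab_frame("scene")[:,:,::-1][180:330,120:420]
cv2.imwrite("pics/s5.png",cv2.hconcat([cv2.resize(s,(325,300)),cv2.resize(c,(600,300))[:, :475]]))
print(get_obs()['tool_pos'],get_obs()['force'])
E
```

```text
time_s: 14.45
tool_pos: [0.551, -0.2472, 0.0743]
tcp_rot: [-0.749, 1.571, -0.739]
force: [1.2, -0.2, -0.2]
grip_width: 1.001
time_s: 15.28
tool_pos: [0.4133, -0.3527, 0.2252]
tcp_rot: [-2.219, 1.568, -2.218]
force: [0.1, -0.5, -0.0]
grip_width: 1.0
time_s: 15.53
tool_pos: [0.4222, -0.3462, 0.2242]
tcp_rot: [0.798, 1.57, 0.81]
force: [0.3, -0.4, -0.2]
grip_width: 1.0
[ 0.42198359 -0.34627477  0.2240496 ] [-0.37299214 -0.53046814  0.69376021]
```

View pics/s5.png

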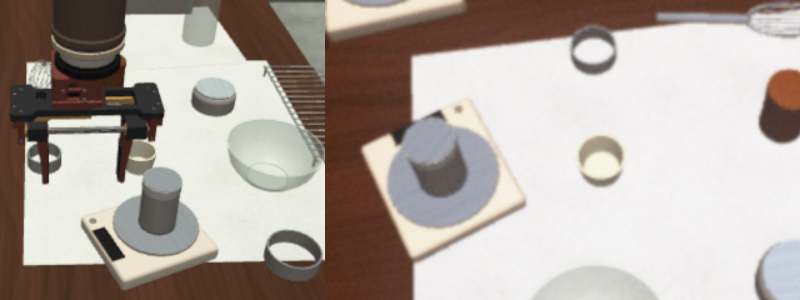

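View pics/w5.png

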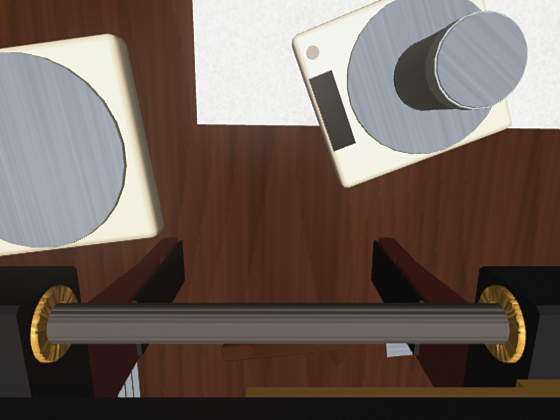

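```bash
python3 -m handwheel '[[[0,0,0,0,0],[0,0,0,0,0],[0,0,0,0,0],[0,0,0,0,0]]]'; python3 -c "from rig import *;print(sign_off())"
```

```text
time_s: 16.02
tool_pos: [0.421, -0.3471, 0.2243]
tcp_rot: [3.12, 1.571, 3.131]
force: [0.0, 0.0, -0.4]
grip_width: 1.001
the job is handed in; nothing more can be done
None
```

The heavier tin stands upright in the middle of the smaller scale's pan, and the lighter one is back where it was. I handed the job in at about 16 s.

- **Which is heavier:** the tin at (0.519, 0.288) pulled down only about 1–2 N when lifted, so I set it back in place. The tin at (0.562, 0.077) pulled about 5.5 N.
- **Placing:** I lowered the heavy tin slowly. The held load fell from 5 N to about 1.5 N at contact, and I lowered it another 0.3 mm before opening the fingers.
- **Last checks:** the final side, scene and wrist pictures show the tin upright and, by eye, close to the pan's centre. The gripper is open and clear of everything. I last saw the lighter tin just after setting it down: upright, in place, and not approached since.
- **Disagreement:** the heights I measured came out about 6–7 mm below those in the text, for both the tin tops and the pan. Contact with the pan came at the text's height.

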